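# Clear the drag plate, then sort blanks by drag

## Task

First pick up the scraper block and, with it, push all the wood chips off the steel drag plate into the chip trough along its side; stand the scraper back upright on its rubber rest. Then sort the wooden blanks, which look alike: some have a planed, slick underside and some a rough-sawn one, which shows only as more drag when the blank is slid across the clean steel plate. Lay the rough ones in the tote with the tall end boards and the slick ones in the flat tray with the low rim, each flat on the tray's floor, same side down as it was found, not stacked, and leave the hand plane alone.

Things in the scene. Friction and masses are not known exactly. Their poses are not given: they have to be found in the camera images.
- plate_mid (a point): Centre of the top face of the fixed polished steel drag plate, 150 mm (x) by 220 mm (y), its top 40 mm above the bench; its friction with a slick blank is about 0.09, with a rough one about 0.63 (each within 15 percent). x and y run along its edges, z up. The chip trough is joined to its +y edge.
- trough_mid (a point): Centre of the inner floor of the open sheet-steel chip trough beside the plate, same axes as the plate; inside 166 mm (x) by 90 mm (y), floor 34 mm below the plate's top; its outer walls, 6 mm thick, are level with the plate's top.
- tote_floor (a point): Centre of the floor of the fixed plywood tote for rough blanks: floor 8 mm above the bench, inside 160 mm (x) by 194 mm (y); end boards 70 mm tall above the bench at both x ends, rims 20 mm tall above the bench at both y sides, all 6 mm thick. Room for two blanks side by side along y, 90 mm apart, long sides along x.
- flat_tray_floor (a point): Centre of the floor of the fixed plywood flat tray for slick blanks: same floor (8 mm above the bench, inside 160 mm x by 194 mm y) but the rim is low, 20 mm above the bench and 6 mm thick, on all four sides. Room for two blanks side by side along y.
- rest_mid (a point): Centre of the top of the fixed black rubber rest, a mat 170 mm (x) by 80 mm (y), top 4 mm above the bench, on which the scraper stands.
- scraper_grip (a point): Centre of the dark wooden grip of the scraper block (0.25 kg). The grip is 100 mm long (x), 26 mm wide (y) and 44 mm tall; below it is the foot, 150 mm (x) by 44 mm (y) by 26 mm tall. The grip centre is 48 mm above the foot's flat underside; overall height 70 mm. It stands by itself and is pushed along its y.
- blank_1_mid (a point): Centre of a wooden blank, 120 mm long (x), 58 mm wide (y), 50 mm tall (z), about 0.30 kg (within 7 percent), lying on its test face; it may be rough or slick below (sliding drag on the steel plate under its own weight: about 1.9 N rough, 0.3 N slick; in proportion more if it is also pressed down; it looks the same on all sides). May be absent. A rule that speaks of rough_a or rough_b means the centre of a rough blank, slick_a or slick_b that of a slick one.
- blank_2_mid (a point): Centre of a wooden blank, 120 mm long (x), 58 mm wide (y), 50 mm tall (z), about 0.30 kg (within 7 percent), lying on its test face; it may be rough or slick below (sliding drag on the steel plate under its own weight: about 1.9 N rough, 0.3 N slick; in proportion more if it is also pressed down; it looks the same on all sides). May be absent. A rule that speaks of rough_a or rough_b means the centre of a rough blank, slick_a or slick_b that of a slick one.
- blank_3_mid (a point): Centre of a wooden blank, 120 mm long (x), 58 mm wide (y), 50 mm tall (z), about 0.30 kg (within 7 percent), lying on its test face; it may be rough or slick below (sliding drag on the steel plate under its own weight: about 1.9 N rough, 0.3 N slick; in proportion more if it is also pressed down; it looks the same on all sides). May be absent. A rule that speaks of rough_a or rough_b means the centre of a rough blank, slick_a or slick_b that of a slick one.
- blank_4_mid (a point): Centre of a wooden blank, 120 mm long (x), 58 mm wide (y), 50 mm tall (z), about 0.30 kg (within 7 percent), lying on its test face; it may be rough or slick below (sliding drag on the steel plate under its own weight: about 1.9 N rough, 0.3 N slick; in proportion more if it is also pressed down; it looks the same on all sides). May be absent. A rule that speaks of rough_a or rough_b means the centre of a rough blank, slick_a or slick_b that of a slick one.
- chip_1_mid (a point): Centre of a loose wood chip, 45 mm (x) by 25 mm (y) by 14 mm (z), 12 g, at first lying on the drag plate. May be absent.
- chip_2_mid (a point): Centre of a loose wood chip, 45 mm (x) by 25 mm (y) by 14 mm (z), 12 g, at first lying on the drag plate. May be absent.
- chip_3_mid (a point): Centre of a loose wood chip, 45 mm (x) by 25 mm (y) by 14 mm (z), 12 g, at first lying on the drag plate. May be absent.
- chip_4_mid (a point): Centre of a loose wood chip, 45 mm (x) by 25 mm (y) by 14 mm (z), 12 g, at first lying on the drag plate. May be absent.
- bench_plane: Bystander: hand plane, 150 by 50 mm, about 60 mm tall, origin under its centre.
Not all that is in view belongs to the job. What is shaped like the part that bears blank_1_mid but yellow is not meant.

How it is judged:
By the outcome, as a careful person would: the job done as asked, in the order asked, and still so for the second after the job is handed in, with the robot touching nothing.
Of blank_1, blank_2, blank_3, blank_4 only 3 to 4 are there at a start; the rules pass over those that are not, and their reading is None.
Of chip_1, chip_2, chip_3, chip_4 only 2 to 4 are there at a start; the rules pass over those that are not, and their reading is None.
At some moment in a run one of scraper may be knocked a few centimetres aside while the robot is not near it.
Once in a run the grip may slacken for a moment while it holds something.
It also fails if it takes over 210 s, if anything falls off the work surface, if the arm or the gripper's body presses on something with over 40 N, if the wrist force passes 120 N, or if a joint passes its speed limit or range.

## Robot

A 7-joint arm with a two-finger parallel gripper is mounted at the origin on the work surface. World frame = base frame: x ahead of the robot, y to its left, z up, the work surface at z = 0. Lengths are in m, angles in rad, forces in N, time in s.
With the tool pointing down it reaches from about 0.4 to 0.875 m from the base axis. Payload 6.5 kg.
Tool frame: the origin (TCP) lies on the centre line of the jaws, within the pads' length; the fingertips stand 8 mm ahead of it and the grasp point (between the pads) lies 11 mm behind it; z points along the fingers, y is the line along which they close (so a half turn about z gives the same grasp; the last joint's range is limited). The gripper opens to 85 mm and grips with 20 to 120 N. Pads are 22 mm wide; open, the fingers measure 114 mm over their backs; the gripper's body (76 mm by 85 mm) begins 54 mm behind the grasp point. The pads swing forward as they close: fully open they stand 13 mm farther back than shut.
Start: joints at [1.057, 0.536, -0.004, 1.538, 0.003, 1.067, -0.071], TCP at [0.281, -0.586, 0.239] pointing down, gripper open.
Joint ranges: [-2.7, 2.7], [-0.37, 2.16], [-1.27, 1.26], [0.24, 2.4], [-1.31, 4.45], [0.19, 1.91], [-2.76, 2.76]. Speed limits (rad/s): [2.39, 2.39, 3.14, 3.14, 3.14, 3.14, 3.14].

## Interface

Orientations are given as a unit quaternion [x, y, z, w].
In Python, from rig import ctrl gives the robot as it stands. The module is installed in compiled form; this text tells all that it offers.
- The arm moves only by the tool carry_out, never from a script. Its arguments are lists of equal length, an entry for each row: "delta_pos": the shift along the tool's x, y, z in m, a list of three; "twist": the turn, a rotation vector about the tool's x, y, z in rad, a list of three; "jaw": the closure, from -1 (fully open) to 1 (shut). A call has 1 to 10 rows; each row shifts and turns the commanded pose from where the row before left it, along the tool's axes as they then stand; what a row does not reach is not made up. A row lasts 1/10 s, in which the tool goes at most 50 mm and 8.59 degrees, less where a joint would pass 70% of its speed; a pose out of reach is approached as far as the arm can. A call with a gripper value outside its range is refused whole. The fingers move at their own pace and stop on an object; "newtons" is the grip in N (left out, the last holds). Time passes only in rows, so rows that do not move let the fingers close. It gives the time, the measured TCP pose, the force, the opening and the grip force at its end, in the units of the state.
- ctrl.state(): the state, without advancing time (a new reading comes with each control period).
- ctrl.snapshot(name): name is "scene" or "top" or "wrist"; returns a dict with "image" (384x512x3 uint8, blue, green, red), "fx", "fy", "cx", "cy" (pixels), "k1" (the pictures are not rectified: a ray, as slopes to the right and down, at radius r is drawn at 1 + k1 r^2 times it, then the intrinsics apply), "R" (3x3) and "t" (3): a world point X has camera coordinates R X + t. Camera axes: x right, y down, z forward; pixel columns grow to the right and rows downward; lengths in m; the calibration is good to about 2 mm. A picture is of the moment at which its call begins. There is no depth.
- ctrl.close_job(): hands the job in; it is judged then, once.
The state is a dict: "clock": time; "joint_pos": joint angles; "dq": joint speeds; "joint_efforts": joint torques, N m; "tcp_pos": TCP position; "orientation": TCP orientation; "ft_force": force on the tool from outside, world axes, zero at the start; "wrist_torque": the same for the moment, N m; "gripper_width": finger opening in m; "grip_force": force on a finger pad.
Only numpy, scipy, OpenCV 4.12 (cv2) and the standard library are available. Lean on these libraries where they do the work, as an engineer would, in place of code of your own. Each camera call takes 0.05 s, during which the arm holds its last target. There are 200 camera calls.

## Working session

There is one attempt and no reset: what is moved stays moved. The work goes in short steps, Python scripts to look and compute and a tool call to move; the robot and the scene stay as the last step left them, time stands still between calls to the robot, and variables do not carry over. Pictures are saved under pics/ and viewed, at most 14 in all, crops included, and the job is handed in when it is done.

Besides the shell and the picture viewer there is one more tool, called after "Emit:" as name(argument=value, ...) on one line, values as JSON. carry_out: Moves the arm, as the interface text tells. Its arguments: {"type":"object","properties":{"delta_pos":{"type":"array","items":{"type":"array","items":{"type":"number"}}},"twist":{"type":"array","items":{"type":"array","items":{"type":"number"}}},"jaw":{"type":"array","items":{"type":"number"}},"newtons":{"type":"number"}},"required":["delta_pos","twist","jaw"]}

```bash
ls; mkdir -p pics
cat > h.py <<'E'
import numpy as np,cv2
from rig import ctrl
def snap(n,f=None):
    s=ctrl.snapshot(n)
    if f: cv2.imwrite('pics/'+f,s['image'])
    return s
def px2w(s,u,v,z):
    K=np.array([[s['fx'],0,s['cx']],[0,s['fy'],s['cy']],[0,0,1.]])
    p=cv2.undistortPoints(np.array([[[u,v]]],float),K,np.array([s['k1'],0,0,0.]),None)
    # iterate exact
    d=np.array([(u-s['cx'])/s['fx'],(v-s['cy'])/s['fy']]);q=d.copy()
    for _ in range(50): q=d/(1+s['k1']*(q@q))
    R=np.array(s['R']);t=np.array(s['t']);o=-R.T@t;r=R.T@np.array([q[0],q[1],1.])
    return (o+r*(z-o[2])/r[2])
def w2px(s,X):
    c=np.array(s['R'])@np.array(X)+np.array(s['t']);q=c[:2]/c[2];q=q*(1+s['k1']*(q@q))
    return q*[s['fx'],s['fy']]+[s['cx'],s['cy']]
E
python3 - <<'E'
from h import *
import pickle
t=snap('top');s=snap('scene')
pickle.dump((t,s),open('first.pkl','wb'))
cv2.imwrite('pics/top0.png',cv2.resize(t['image'],(800,600),interpolation=cv2.INTER_CUBIC))
cv2.imwrite('pics/scene0.png',cv2.resize(s['image'],(800,600),interpolation=cv2.INTER_CUBIC))
for c in (t,s): print(c['fx'],c['cx'],c['cy'],c['k1'],-np.array(c['R']).T@c['t'],c['R'])
print(ctrl.state())
E
```

```text
pics
475.3802777421961 257.06094136381085 191.45019918424464 -0.0093511918420461 [ 0.36835611 -0.01136332  1.30058771] [[ 5.81737972e-04 -9.99851065e-01 -1.72484888e-02]
 [-9.98041159e-01  4.98519733e-04 -6.25587517e-02]
 [ 6.25580332e-02  1.72510945e-02 -9.97892225e-01]]
485.0778527239877 254.54464199667262 187.06864161683708 0.008005679319467987 [0.84579353 0.39589378 1.02988125] [[-0.71375393  0.70033469 -0.00930846]
 [ 0.61064317  0.61572476 -0.49799391]
 [-0.34303096 -0.36112926 -0.86713057]]
{'clock': 0.1, 'joint_pos': array([ 1.0567915 ,  0.53713788, -0.00441339,  1.53874979,  0.00259906,
        1.06729057, -0.07120384]), 'dq': array([ 0.00109059, -0.00235302,  0.00180187, -0.002485  ,  0.00084115,
        0.00168463,  0.00136323]), 'joint_efforts': array([ 2.85008959e-03, -5.84569073e+01,  1.05209034e+00, -2.59778184e+01,
        1.27065968e-02,  4.63896300e-03, -3.87386891e-06]), 'tcp_pos': array([ 0.28118074, -0.58542973,  0.23847972]), 'orientation': array([ 9.75033022e-01,  2.22058509e-01, -2.37560025e-04, -7.53426802e-04]), 'ft_force': array([-0.41930082, -0.30356067, -0.06569366]), 'wrist_torque': array([ 0.01504386, -0.01337102,  0.02127035]), 'grip_force': 0.0, 'gripper_width': 0.08550270781539708}
```

View pics/top0.png

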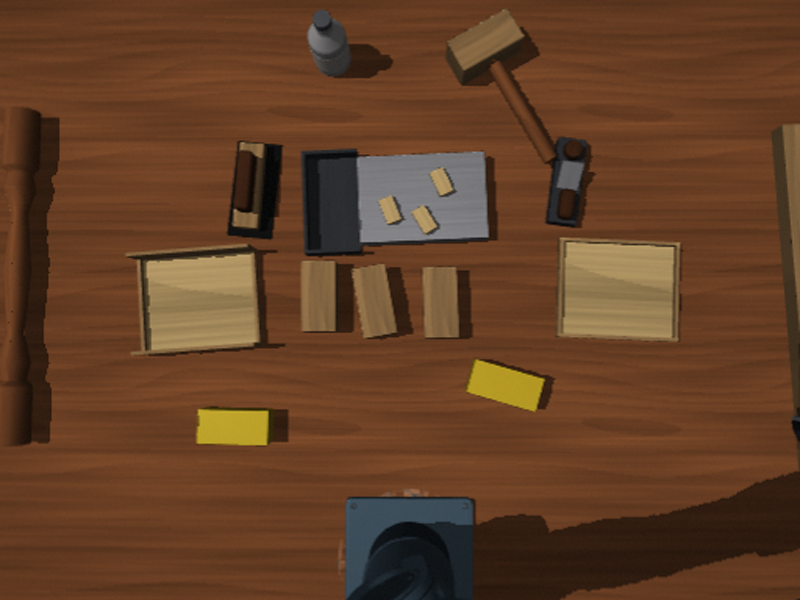

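View pics/scene0.png

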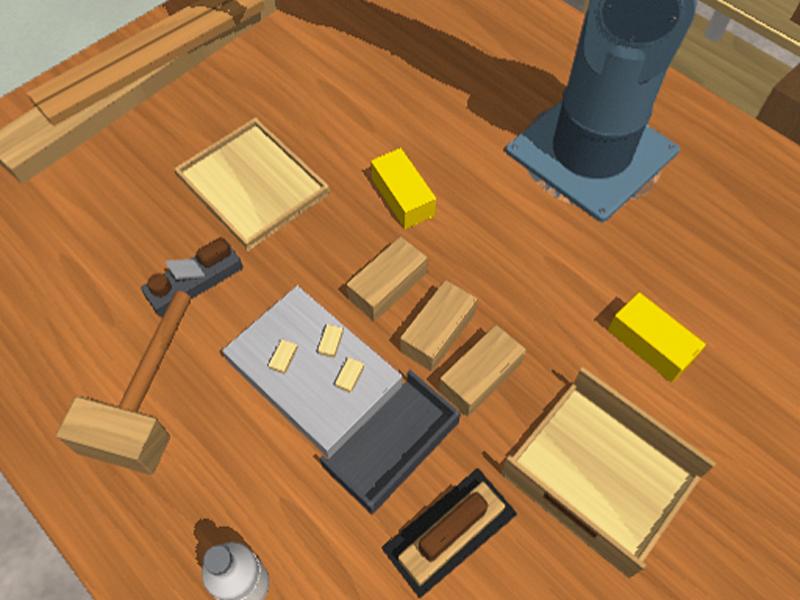

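Top view shows three brown blanks, centred at (319,296), (375,301) and (441,302). The two yellow ones at (233,427) and (506,385) are decoys. Three chips lie on the plate at (390,210), (425,220) and (442,182). The scraper is at (248,187) on the black rest. The dark-gripped hand plane at (568,182) and the mallet at (515,80) are bystanders. The tall-ended tote is at (200,300) and the flat tray at (619,290).

Run:
```python
from h import *
import pickle
t,s=pickle.load(open('first.pkl','rb'))
cv2.imwrite('pics/crop0.png',cv2.resize(t['image'][85:225,75:275],(800,560),interpolation=cv2.INTER_CUBIC))
k=1/1.5625
def W(pts,z):
    P=np.array([px2w(t,u*k,v*k,z) for u,v in pts])
    return P
for n,pts,z in [('plate',[(357,154),(485,151),(490,240),(357,244)],.04),('tray',[(558,238),(680,242),(679,341),(557,338)],.02),
 ('bA',[(301,261),(336,262),(336,332),(301,331)],.05),('bB',[(353,268),(385,265),(397,335),(364,339)],.05),('bC',[(423,267),(457,267),(459,338),(425,338)],.05),
 ('grip',[(239,150),(254,151),(249,212),(234,211)],.074),('foot',[(244,142),(268,144),(258,231),(232,228)],.03),('chips',[(390,210),(425,220),(442,182)],.054),('plane',[(568,182)],.03)]:
    P=W(pts,z); print(n,P.mean(0).round(3),P[:,:2].round(3).tolist())
```

```text
plate [ 0.623 -0.025  0.04 ] [[0.698, 0.088], [0.703, -0.133], [0.548, -0.14], [0.542, 0.087]]
tray [ 0.465 -0.363  0.02 ] [[0.555, -0.26], [0.547, -0.47], [0.377, -0.464], [0.382, -0.256]]
bA [0.451 0.151 0.05 ] [[0.512, 0.181], [0.51, 0.122], [0.391, 0.121], [0.393, 0.18]]
bB [0.443 0.056 0.05 ] [[0.5, 0.093], [0.505, 0.038], [0.386, 0.018], [0.38, 0.074]]
bC [ 0.441 -0.056  0.05 ] [[0.501, -0.026], [0.501, -0.083], [0.381, -0.086], [0.381, -0.029]]
grip [0.644 0.275 0.074] [[0.697, 0.284], [0.695, 0.259], [0.592, 0.266], [0.593, 0.291]]
foot [0.645 0.273 0.03 ] [[0.723, 0.286], [0.719, 0.244], [0.566, 0.259], [0.572, 0.305]]
chips [ 0.608 -0.019  0.054] [[0.598, 0.03], [0.581, -0.029], [0.646, -0.058]]
plane [ 0.65  -0.276  0.03 ] [[0.65, -0.276]]
```

View pics/crop0.png

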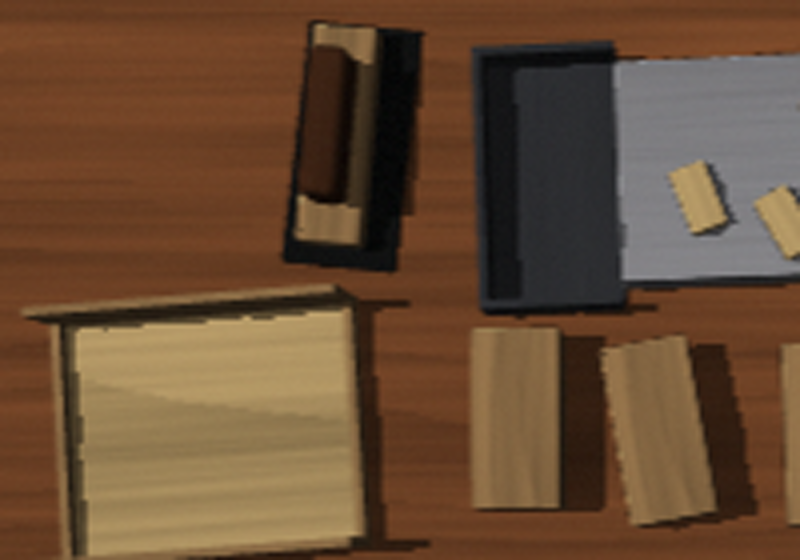

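```bash
cat >> h.py <<'E'
def goal(x,y,z,yawdeg,step=.04):
    """tool-down goal: print yaw twist rows, then shift rows in tool axes after the turn"""
    from scipy.spatial.transform import Rotation as R
    s=ctrl.state();M=R.from_quat(s['orientation']).as_matrix()
    y0=np.degrees(np.arctan2(M[1,0],M[0,0]));p=s['tcp_pos']
    tilt=np.degrees(np.arccos(-M[2,2]))
    a=np.radians(yawdeg);T=np.array([[np.cos(a),np.sin(a),0],[np.sin(a),-np.cos(a),0],[0,0,-1]])
    d=T.T@(np.array([x,y,z])-p);n=int(np.ceil(np.linalg.norm(d)/step))
    dt=-np.radians((yawdeg-y0+180)%360-180);m=int(np.ceil(abs(dt)/.14-1e-9))
    print('t%.1f at'%s['clock'],p.round(4),'yaw %.1f tilt %.1f'%(y0,tilt),'| twist z',round(dt,4),'rows',m,'| shift',d.round(4),'rows',n,'each',(d/max(n,1)).round(4))
E
python3 - <<'E'
from h import *
import pickle
t,s=pickle.load(open('first.pkl','rb'))
c=lambda u,v:(75+u/4,85+v/4)
P=np.array([px2w(t,*c(u,v),.004) for u,v in[(308,22),(422,32),(397,270),(283,262)]]);print('rest',P.mean(0),P[:,:2].round(3).tolist())
P=np.array([px2w(t,*c(u,v),.074) for u,v in[(308,45),(353,45),(342,200),(299,193)]]);print('grip',P.mean(0),P[:,:2].round(3).tolist())
P=np.array([px2w(t,*c(u,v),.07) for u,v in[(22,314),(338,286)]]+[px2w(t,u*.64,v*.64,.07) for u,v in [(263,345),(132,354)]]);print('tote',P.mean(0),P[:,:2].round(3).tolist())
goal(.645,.275,.2,-5)
E
```

```text
rest [0.64389775 0.27139749 0.004     ] [[0.731, 0.304], [0.724, 0.224], [0.557, 0.239], [0.563, 0.318]]
grip [0.64597754 0.27413873 0.074     ] [[0.696, 0.286], [0.696, 0.257], [0.593, 0.263], [0.598, 0.291]]
tote [0.44500861 0.35939767 0.07      ] [[0.519, 0.473], [0.537, 0.265], [0.369, 0.24], [0.354, 0.459]]
t0.1 at [ 0.2812 -0.5854  0.2385] yaw 25.7 tilt 0.1 | twist z 0.5351 rows 4 | shift [ 0.2874 -0.8889  0.0385] rows 24 each [ 0.012  -0.037   0.0016]
```

Emit:
carry_out(delta_pos=[[0,0,0],[0,0,0],[0,0,0],[0,0,0],[0.012,-0.037,0],[0.012,-0.037,0],[0.012,-0.037,0],[0.012,-0.037,0],[0.012,-0.037,0],[0.012,-0.037,0]], twist=[[0,0,0.134],[0,0,0.134],[0,0,0.134],[0,0,0.134],[0,0,0],[0,0,0],[0,0,0],[0,0,0],[0,0,0],[0,0,0]], jaw=[-1,-1,-1,-1,-1,-1,-1,-1,-1,-1])

```text
clock: 1.1
tcp_pos: [0.3729, -0.3694, 0.2391]
orientation: [0.999, -0.044, -0.0, -0.0]
ft_force: [0.4, -0.5, 0.4]
gripper_width: 0.0854
grip_force: 0.0
```

Emit:
carry_out(delta_pos=[[0.012,-0.037,0],[0.012,-0.037,0],[0.012,-0.037,0],[0.012,-0.037,0],[0.012,-0.037,0],[0.012,-0.037,0],[0.012,-0.037,0],[0.012,-0.037,0],[0.012,-0.037,0],[0.012,-0.037,0]], twist=[[0,0,0],[0,0,0],[0,0,0],[0,0,0],[0,0,0],[0,0,0],[0,0,0],[0,0,0],[0,0,0],[0,0,0]], jaw=[-1,-1,-1,-1,-1,-1,-1,-1,-1,-1])

```text
clock: 2.1
tcp_pos: [0.525, -0.0117, 0.2391]
orientation: [0.999, -0.044, -0.0, 0.0]
ft_force: [0.6, -0.8, 0.5]
gripper_width: 0.0854
grip_force: 0.0
```

Emit:
carry_out(delta_pos=[[0.012,-0.037,0],[0.012,-0.037,0],[0.012,-0.037,0],[0.012,-0.037,0],[0.012,-0.037,0.01],[0.012,-0.037,0.01],[0.012,-0.037,0.01],[0.012,-0.037,0.01],[0,0,0],[0,0,0]], twist=[[0,0,0],[0,0,0],[0,0,0],[0,0,0],[0,0,0],[0,0,0],[0,0,0],[0,0,0],[0,0,0],[0,0,0]], jaw=[-1,-1,-1,-1,-1,-1,-1,-1,-1,-1])

```text
clock: 3.1
tcp_pos: [0.6458, 0.274, 0.1979]
orientation: [0.999, -0.043, -0.001, 0.0]
ft_force: [0.6, -0.4, 0.4]
gripper_width: 0.0857
grip_force: 0.0
```

Run:
```python
from h import *
import pickle
s=snap('wrist');goal(.645,.275,.2,-5)
pickle.dump(s,open('w1.pkl','wb'))
cv2.imwrite('pics/w1.png',cv2.resize(s['image'],(800,600)))
print(w2px(s,[.645,.275,.074])*1.5625, ctrl.state()['ft_force'])
```

```text
t3.1 at [0.6463 0.2725 0.1986] yaw -5.1 tilt 0.1 | twist z -0.0012 rows 1 | shift [-0.0015 -0.0024 -0.0014] rows 1 each [-0.0015 -0.0024 -0.0014]
[396.86191281 286.34931285] [ 0.22784778 -1.56557846  0.31410522]
```

View pics/w1.png

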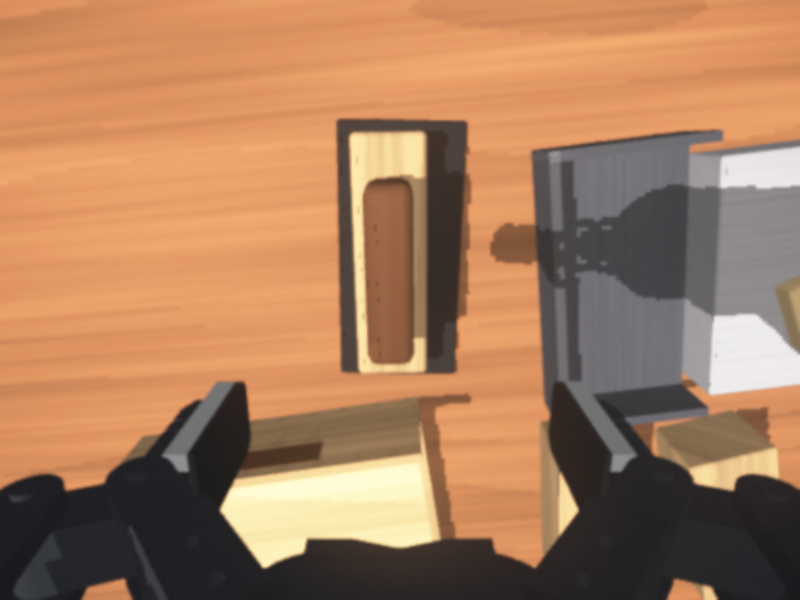

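Wrist view: the scraper stands on its rest with the dark grip spanning (364,180)–(413,363). The trough and plate are to the right.

Run:
```python
from h import *
import pickle
s=pickle.load(open('w1.pkl','rb'))
def W(pts,z):
    P=np.array([px2w(s,u*.64,v*.64,z) for u,v in pts]);print(P.mean(0).round(4),P[:,:2].round(3).tolist());return P.mean(0)
g=W([(364,180),(412,180),(413,363),(368,363)],.074)
W([(349,131),(427,131),(427,373),(357,373)],.03)
W([(337,119),(467,122),(457,374),(342,373)],.004)
W([(716,155),(710,394)],.04)
goal(g[0],g[1],.052,-5)
```

```text
[0.6507 0.2784 0.074 ] [[0.701, 0.286], [0.699, 0.263], [0.601, 0.27], [0.603, 0.295]]
[0.6488 0.2789 0.03  ] [[0.725, 0.295], [0.721, 0.251], [0.572, 0.262], [0.576, 0.307]]
[0.6449 0.2727 0.004 ] [[0.733, 0.304], [0.724, 0.225], [0.557, 0.241], [0.565, 0.321]]
[0.6208 0.0882 0.04  ] [[0.695, 0.093], [0.546, 0.083]]
t3.1 at [0.6463 0.2725 0.1986] yaw -5.1 tilt 0.1 | twist z -0.0012 rows 1 | shift [ 0.0039 -0.0063  0.1466] rows 4 each [ 0.001  -0.0016  0.0367]
```

Emit:
carry_out(delta_pos=[[0.002,-0.005,0.035],[0,0,0.035],[0,0,0.03],[0,0,0.025],[0,0,0.021],[0,0,0],[0,0,0],[0,0,0],[0,0,0],[0,0,0]], twist=[[0,0,0],[0,0,0],[0,0,0],[0,0,0],[0,0,0],[0,0,0],[0,0,0],[0,0,0],[0,0,0],[0,0,0]], jaw=[-1,-1,-1,-1,-1,-1,1,1,1,1], newtons=80)

```text
clock: 4.15
tcp_pos: [0.6496, 0.2783, 0.0545]
orientation: [0.999, -0.044, 0.001, -0.0]
ft_force: [-0.5, -0.9, 0.1]
gripper_width: 0.0282
grip_force: 0.0
```

Emit:
carry_out(delta_pos=[[0,0,0],[0,0,0],[0,0,0],[0,0,0],[0,0,-0.02],[0,0,-0.03],[0,0,-0.03],[0,0,-0.02],[0,0,0],[0,0,0]], twist=[[0,0,0],[0,0,0],[0,0,0],[0,0,0],[0,0,0],[0,0,0],[0,0,0],[0,0,0],[0,0,0],[0,0,0]], jaw=[1,1,1,1,1,1,1,1,1,1])

```text
clock: 5.15
tcp_pos: [0.6484, 0.2778, 0.1523]
orientation: [0.999, -0.044, -0.0, 0.0]
ft_force: [0.4, 0.4, -4.2]
gripper_width: 0.0249
grip_force: 79.1
```

Run:
```python
from h import *
import pickle
goal(.628,-.105,.15,2); print(ctrl.state()['ft_force'])
s=snap('top');cv2.imwrite('pics/top1.png',cv2.resize(s['image'][70:230,130:330],(800,640))[:600]);pickle.dump(s,open('t1.pkl','wb'))
```

```text
t5.2 at [0.6484 0.2778 0.1523] yaw -5.0 tilt 0.1 | twist z -0.1229 rows 1 | shift [-0.0337  0.3818  0.0023] rows 10 each [-0.0034  0.0382  0.0002]
[ 0.43516495  0.42255226 -4.17185824]
```

Emit:
carry_out(delta_pos=[[0,0,0],[-0.004,0.04,0],[-0.004,0.043,0],[-0.004,0.043,0],[-0.004,0.043,0],[-0.004,0.043,0],[-0.004,0.043,0],[-0.004,0.043,0],[-0.005,0.043,0],[-0.005,0.044,0]], twist=[[0,0,-0.123],[0,0,0],[0,0,0],[0,0,0],[0,0,0],[0,0,0],[0,0,0],[0,0,0],[0,0,0],[0,0,0]], jaw=[1,1,1,1,1,1,1,1,1,1])

```text
clock: 6.2
tcp_pos: [0.6227, -0.1094, 0.1512]
orientation: [1.0, 0.018, -0.002, -0.0]
ft_force: [0.5, -0.1, -3.0]
gripper_width: 0.0245
grip_force: 79.3
```

Emit:
carry_out(delta_pos=[[0,0,0],[0,0,0.02],[0,0,0.015],[0,0,0.008],[0,0,0],[0,0,0],[0,0,0]], twist=[[0,0,0],[0,0,0],[0,0,0],[0,0,0],[0,0,0],[0,0,0],[0,0,0]], jaw=[1,1,1,1,1,1,1])

```text
clock: 6.9
tcp_pos: [0.625, -0.1078, 0.1109]
orientation: [1.0, 0.018, 0.001, 0.0]
ft_force: [0.1, -0.1, -3.0]
gripper_width: 0.0251
grip_force: 79.4
```

Run:
```python
from h import *
import pickle
goal(.624,-.108,.092,2); print(ctrl.state()['ft_force'],ctrl.state()['gripper_width'])
s=snap('scene');cv2.imwrite('pics/s1.png',cv2.resize(s['image'][160:310,120:320],(800,600)));pickle.dump(s,open('s1.pkl','wb'))
```

```text
t6.9 at [ 0.625  -0.1078  0.1109] yaw 2.0 tilt 0.1 | twist z 0.0003 rows 1 | shift [-0.001   0.0001  0.0189] rows 1 each [-0.001   0.0001  0.0189]
[ 0.13526682 -0.0777906  -2.97086427] 0.025098202807953773
```

View pics/s1.png

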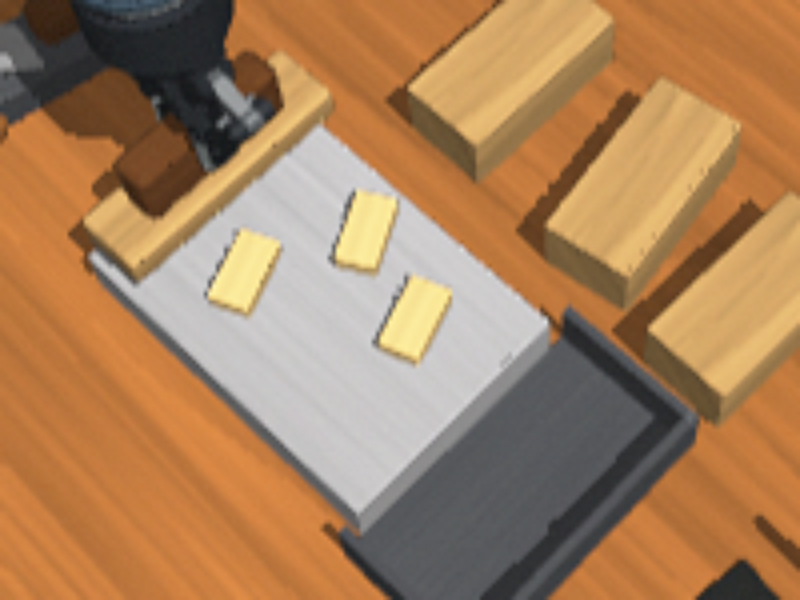

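The scraper is held level above the far end of the plate. All three chips (243,272), (365,230), (413,318) lie between it and the trough.

Emit:
carry_out(delta_pos=[[0,0,0.01],[0,0,0.008],[0,0,0.001],[0,0,0],[0,0,0]], twist=[[0,0,0],[0,0,0],[0,0,0],[0,0,0],[0,0,0]], jaw=[1,1,1,1,1])

```text
clock: 7.45
tcp_pos: [0.6241, -0.108, 0.091]
orientation: [1.0, 0.017, -0.0, -0.0]
ft_force: [0.6, -0.4, -2.9]
gripper_width: 0.0248
grip_force: 79.4
```

Emit:
carry_out(delta_pos=[[0,-0.006,0],[0,-0.01,0],[0,-0.011,0],[0,-0.011,0],[0,-0.011,0],[0,-0.011,0],[0,-0.011,0],[0,-0.011,0],[0,-0.011,0],[0,-0.011,0]], twist=[[0,0,0],[0,0,0],[0,0,0],[0,0,0],[0,0,0],[0,0,0],[0,0,0],[0,0,0],[0,0,0],[0,0,0]], jaw=[1,1,1,1,1,1,1,1,1,1])

```text
clock: 8.45
tcp_pos: [0.6207, -0.0032, 0.0913]
orientation: [1.0, 0.017, -0.0, 0.0]
ft_force: [-0.4, -0.7, -2.1]
gripper_width: 0.0245
grip_force: 79.4
```

Emit:
carry_out(delta_pos=[[0,-0.011,0],[0,-0.011,0],[0,-0.011,0],[0,-0.011,0],[0,-0.011,0],[0,-0.011,0],[0,-0.011,0],[0,-0.011,0],[0,-0.011,0],[0,-0.008,0]], twist=[[0,0,0],[0,0,0],[0,0,0],[0,0,0],[0,0,0],[0,0,0],[0,0,0],[0,0,0],[0,0,0],[0,0,0]], jaw=[1,1,1,1,1,1,1,1,1,1])

```text
clock: 9.45
tcp_pos: [0.6169, 0.1043, 0.0913]
orientation: [1.0, 0.018, -0.0, -0.0]
ft_force: [0.3, -0.2, -1.9]
gripper_width: 0.0248
grip_force: 79.4
```

Run:
```python
from h import *
import pickle
goal(.624,.1,.092,2); print(ctrl.state()['ft_force'],ctrl.state()['gripper_width'])
s=snap('scene');cv2.imwrite('pics/s2.png',cv2.resize(s['image'][180:330,130:330],(800,600)))
```

```text
t9.4 at [0.6169 0.1043 0.0913] yaw 2.0 tilt 0.0 | twist z 0.0007 rows 1 | shift [ 0.007   0.0046 -0.0007] rows 1 each [ 0.007   0.0046 -0.0007]
[ 0.26236752 -0.17427276 -1.92589647] 0.02483877189409975
```

View pics/s2.png

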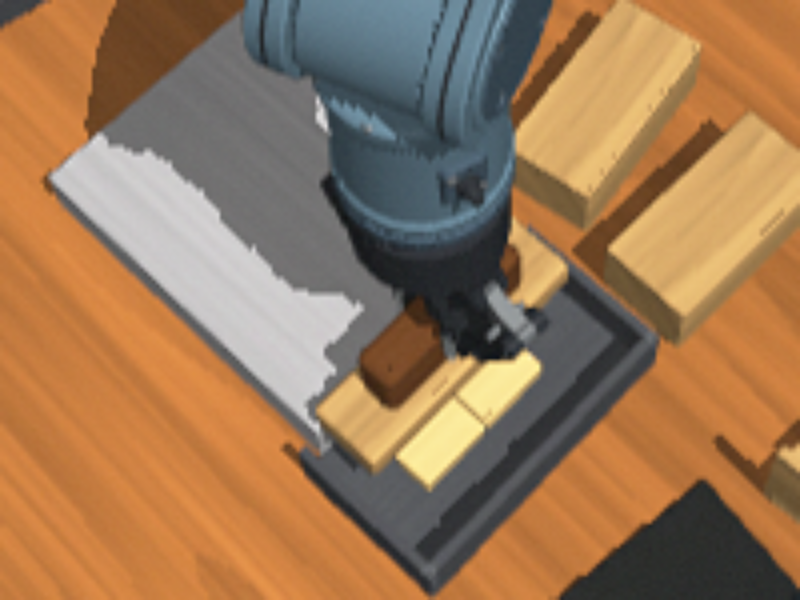

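Two chips (430,445), (500,390) lie ahead of the foot, and the third is hidden by the gripper. I'll push a little further, then lift clear and look.

Emit:
carry_out(delta_pos=[[0,-0.008,0],[0,-0.01,0],[0,0,0],[0,0,-0.02],[0,0,-0.03],[0,-0.01,-0.03],[0,-0.03,0],[0,-0.04,0],[0,-0.04,0],[0,-0.02,0]], twist=[[0,0,0],[0,0,0],[0,0,0],[0,0,0],[0,0,0],[0,0,0],[0,0,0],[0,0,0],[0,0,0],[0,0,0]], jaw=[1,1,1,1,1,1,1,1,1,1])

```text
clock: 10.5
tcp_pos: [0.6102, 0.2656, 0.1714]
orientation: [1.0, 0.019, -0.0, -0.001]
ft_force: [-0.5, 0.2, -2.4]
gripper_width: 0.0245
grip_force: 79.3
```

Run:
```python
from h import *
import pickle
goal(.644,.272,.075,-5); print(ctrl.state()['ft_force'],ctrl.state()['gripper_width'])
s=snap('scene');t=snap('top')
a=cv2.resize(s['image'][170:320,120:320],(800,600));b=cv2.resize(t['image'][80:180,180:330],(400,266))
cv2.imwrite('pics/s3.png',np.hstack([cv2.resize(a,(400,300)),cv2.resize(b,(400,300))]))
```

```text
t10.5 at [0.6102 0.2656 0.1714] yaw 2.2 tilt 0.2 | twist z 0.1262 rows 1 | shift [ 0.0331 -0.0093  0.0964] rows 3 each [ 0.011  -0.0031  0.0321]
[-0.52238553  0.22732948 -2.40744888] 0.024538383363680655
```

View pics/s3.png

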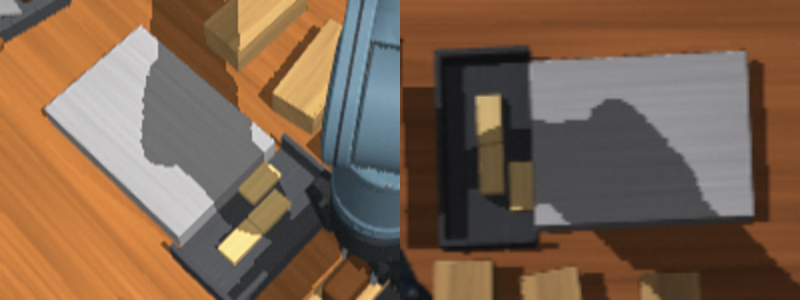

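Both views show all three chips in the trough and a clean plate. Next the scraper goes back on its rest.

Emit:
carry_out(delta_pos=[[0,0,0],[0.017,-0.005,0],[0.018,-0.006,0.01],[0,0,0.03],[0,0,0.03],[0,0,0.02],[0,0,0.012],[0,0,0.008],[0,0,0.004],[0,0,0]], twist=[[0,0,0.126],[0,0,0],[0,0,0],[0,0,0],[0,0,0],[0,0,0],[0,0,0],[0,0,0],[0,0,0],[0,0,0]], jaw=[1,1,1,1,1,1,1,1,1,1])

```text
clock: 11.6
tcp_pos: [0.6477, 0.2684, 0.0576]
orientation: [0.999, -0.046, 0.0, -0.0]
ft_force: [0.4, 0.0, -2.6]
gripper_width: 0.0247
grip_force: 79.5
```

Emit:
carry_out(delta_pos=[[0,0,0.001],[0,0,0.001],[0,0,0]], twist=[[0,0,0],[0,0,0],[0,0,0]], jaw=[1,1,1])

```text
clock: 11.9
tcp_pos: [0.6476, 0.2687, 0.0557]
orientation: [0.999, -0.046, 0.0, -0.0]
ft_force: [1.0, -0.1, -2.5]
gripper_width: 0.0247
grip_force: 79.5
```

Emit:
carry_out(delta_pos=[[0,0,0.001],[0,0,0.001],[0,0,0]], twist=[[0,0,0],[0,0,0],[0,0,0]], jaw=[1,1,1])

```text
clock: 12.2
tcp_pos: [0.6476, 0.2688, 0.0546]
orientation: [0.999, -0.045, 0.0, -0.0]
ft_force: [-2.5, -0.2, 6.3]
gripper_width: 0.0248
grip_force: 80.5
```

Emit:
carry_out(delta_pos=[[0,0,0],[0,0,0],[0,0,0],[0,0,0],[0,0,-0.02],[0,0,-0.04],[0,0,-0.04],[0,0,-0.04],[0,0,0],[0,0,0]], twist=[[0,0,0],[0,0,0],[0,0,0],[0,0,0],[0,0,0],[0,0,0],[0,0,0],[0,0,0],[0,0,0],[0,0,0]], jaw=[-1,-1,-1,-1,-1,-1,-1,-1,-1,-1])

```text
clock: 13.2
tcp_pos: [0.648, 0.2688, 0.1945]
orientation: [0.999, -0.046, 0.001, -0.001]
ft_force: [-0.6, -0.2, -0.8]
gripper_width: 0.0854
grip_force: 0.0
```

Run:
```python
from h import *
goal(.451,.151,.2,1); print(ctrl.state()['ft_force'],ctrl.state()['gripper_width'])
```

```text
t13.2 at [0.648  0.2688 0.1945] yaw -5.2 tilt 0.1 | twist z -0.1087 rows 1 | shift [-0.199   0.1143 -0.0055] rows 6 each [-0.0332  0.0191 -0.0009]
[-0.59374868 -0.16084163 -0.7543903 ] 0.08537950835576318
```

Emit:
carry_out(delta_pos=[[0,0,0],[-0.033,0.019,0],[-0.033,0.019,0],[-0.033,0.019,0],[-0.033,0.019,0],[-0.033,0.019,0],[-0.033,0.019,0],[0,0,0],[0,0,0]], twist=[[0,0,-0.109],[0,0,0],[0,0,0],[0,0,0],[0,0,0],[0,0,0],[0,0,0],[0,0,0],[0,0,0]], jaw=[-1,-1,-1,-1,-1,-1,-1,-1,-1])

```text
clock: 14.1
tcp_pos: [0.4506, 0.1504, 0.1925]
orientation: [1.0, 0.009, -0.001, 0.0]
ft_force: [0.5, -0.3, 0.2]
gripper_width: 0.0857
grip_force: 0.0
```

Run:
```python
from h import *
import pickle
goal(.451,.151,.052,1)
s=snap('wrist');t=snap('top');pickle.dump((s,t),open('w2.pkl','wb'))
cv2.imwrite('pics/w2.png',np.hstack([cv2.resize(s['image'],(480,360)),cv2.resize(t['image'][80:260,80:240],(320,360))]))
```

```text
t14.1 at [0.4506 0.1504 0.1925] yaw 1.0 tilt 0.1 | twist z -0.0 rows 1 | shift [ 0.0004 -0.0006  0.1405] rows 4 each [ 0.0001 -0.0001  0.0351]
```

View pics/w2.png

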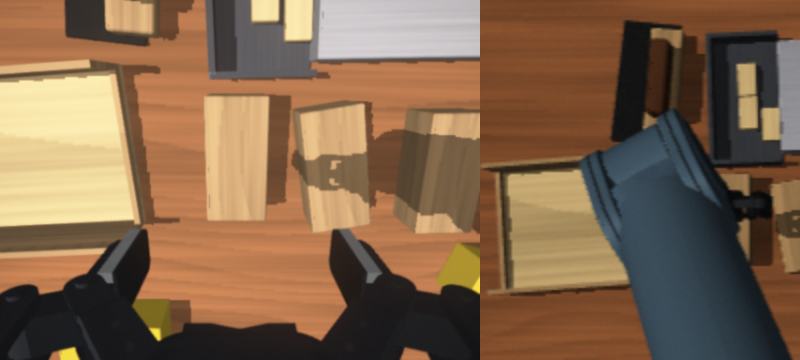

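Wrist view: blank A is under the gripper at corners (205,94)–(267,220). The side crop shows three chips in the trough and the scraper upright but off-centre on the rest, so I'll measure that.

Run:
```python
from h import *
import pickle
s,t=pickle.load(open('w2.pkl','rb'))
k=512/480
def W(pts,z):
    P=np.array([px2w(s,u*k,v*k,z) for u,v in pts]);print(P.mean(0).round(4),P[:,:2].round(3).tolist());return P.mean(0)
W([(205,94),(268,97),(267,220),(206,219)],.05)
W([(294,113),(363,102),(369,224),(310,231)],.05)
print('grip',px2w(t,80+(659-480)/2,80+78/2,.074))
t2=snap('top')
cv2.imwrite('pics/rest2.png',cv2.resize(t2['image'][80:180,120:260],(784,560),interpolation=cv2.INTER_CUBIC))
```

```text
[0.4545 0.1529 0.05  ] [[0.514, 0.181], [0.513, 0.126], [0.396, 0.122], [0.396, 0.182]]
[0.4465 0.0613 0.05  ] [[0.499, 0.103], [0.51, 0.043], [0.393, 0.021], [0.384, 0.079]]
grip [0.63559096 0.23943587 0.074     ]
```

View pics/rest2.png

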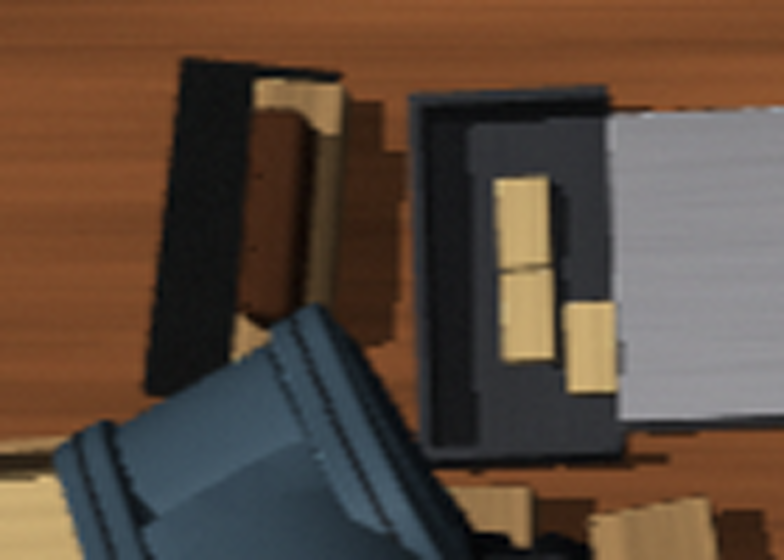

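The scraper was knocked about 3 cm toward the trough; its grip is now near (275,215) in the crop. It's still upright. I'll put it back before sorting.

Run:
```python
from h import *
goal(.636,.24,.19,-5)
```

```text
t14.2 at [0.4522 0.1517 0.193 ] yaw 1.0 tilt 0.0 | twist z 0.1054 rows 1 | shift [ 0.1754 -0.104   0.003 ] rows 6 each [ 0.0292 -0.0173  0.0005]
```

Emit:
carry_out(delta_pos=[[0,0,0],[0.029,-0.0173,0],[0.029,-0.0173,0],[0.029,-0.0173,0],[0.029,-0.0173,0],[0.029,-0.0173,0],[0.029,-0.0173,0],[0,0,0],[0,0,0]], twist=[[0,0,0.105],[0,0,0],[0,0,0],[0,0,0],[0,0,0],[0,0,0],[0,0,0],[0,0,0],[0,0,0]], jaw=[-1,-1,-1,-1,-1,-1,-1,-1,-1])

```text
clock: 15.15
tcp_pos: [0.634, 0.2399, 0.1921]
orientation: [0.999, -0.043, -0.001, 0.0]
ft_force: [-0.8, -0.5, 0.7]
gripper_width: 0.0856
grip_force: 0.0
```

Run:
```python
from h import *
import pickle
goal(.636,.24,.052,-5)
s=snap('wrist');pickle.dump(s,open('w3.pkl','wb'))
cv2.imwrite('pics/w3.png',cv2.resize(s['image'][20:260,100:420],(800,600)))
```

```text
t15.2 at [0.634  0.2399 0.1921] yaw -5.0 tilt 0.1 | twist z 0.0006 rows 1 | shift [ 0.002  -0.0003  0.1401] rows 4 each [ 0.0005 -0.0001  0.035 ]
```

View pics/w3.png

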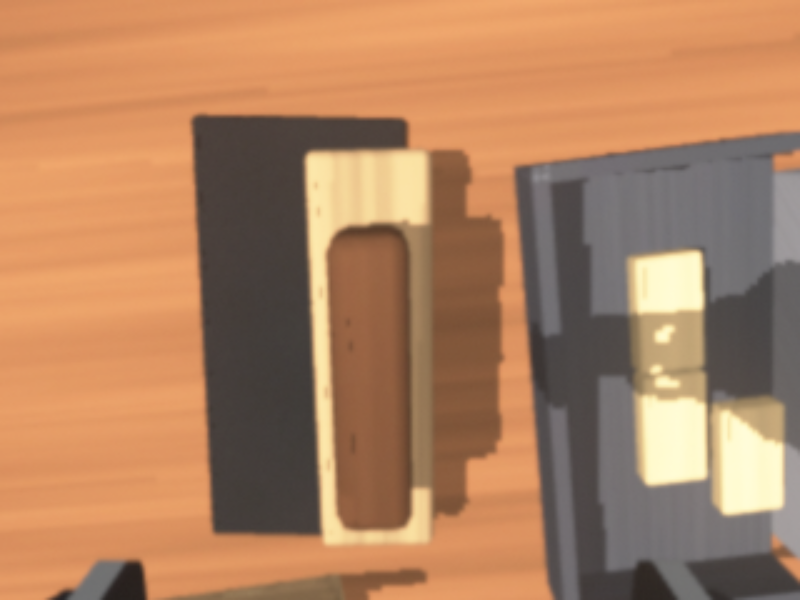

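Wrist view: the scraper stands upright with its grip spanning (328,228)–(411,528), shifted right on the rest. The chips lie flat in the trough.

Run:
```python
from h import *
import pickle
s=pickle.load(open('w3.pkl','rb'))
def W(pts,z):
    P=np.array([px2w(s,100+u/2.5,20+v/2.5,z) for u,v in pts]);print(P.mean(0).round(4),P[:,:2].round(3).tolist());return P.mean(0)
g=W([(328,228),(408,226),(411,528),(337,530)],.074)
W([(305,151),(430,150),(431,544),(323,545)],.03)
W([(193,116),(407,120),(213,532)],.004)
goal(g[0],g[1],.052,-5)
```

```text
[0.6426 0.2445 0.074 ] [[0.693, 0.253], [0.691, 0.229], [0.593, 0.236], [0.594, 0.26]]
[0.6405 0.245  0.03  ] [[0.716, 0.261], [0.713, 0.218], [0.565, 0.229], [0.568, 0.271]]
[0.6745 0.2832 0.004 ] [[0.733, 0.304], [0.724, 0.225], [0.566, 0.321]]
t15.2 at [0.6334 0.2394 0.1923] yaw -5.0 tilt 0.1 | twist z 0.0004 rows 1 | shift [ 0.0087 -0.0059  0.1403] rows 4 each [ 0.0022 -0.0015  0.0351]
```

Emit:
carry_out(delta_pos=[[0.006,-0.004,0.035],[0,0,0.035],[0,0,0.03],[0,0,0.025],[0,0,0.013],[0,0,0],[0,0,0],[0,0,0],[0,0,0],[0,0,0]], twist=[[0,0,0],[0,0,0],[0,0,0],[0,0,0],[0,0,0],[0,0,0],[0,0,0],[0,0,0],[0,0,0],[0,0,0]], jaw=[-1,-1,-1,-1,-1,1,1,1,1,1])

```text
clock: 16.2
tcp_pos: [0.6413, 0.2436, 0.0571]
orientation: [0.999, -0.043, 0.001, -0.001]
ft_force: [0.1, 1.0, 5.5]
gripper_width: 0.0245
grip_force: 78.9
```

Emit:
carry_out(delta_pos=[[0,0,0],[0,0,0],[0,0,-0.01],[0.002,-0.01,0],[0.002,-0.01,0],[0.002,-0.01,0],[0,0,0.006],[0,0,0.003],[0,0,0],[0,0,0]], twist=[[0,0,0],[0,0,0],[0,0,0],[0,0,0],[0,0,0],[0,0,0],[0,0,0],[0,0,0],[0,0,0],[0,0,0]], jaw=[1,1,1,1,1,1,1,1,1,1])

```text
clock: 17.2
tcp_pos: [0.6484, 0.2743, 0.0573]
orientation: [0.999, -0.043, -0.0, -0.001]
ft_force: [-3.3, 2.3, 8.0]
gripper_width: 0.0249
grip_force: 80.0
```

Contact on the rest at (0.648, 0.274). I'll release and go to blank A.

Emit:
carry_out(delta_pos=[[0,0,0],[0,0,0],[0,0,0],[0,0,0],[0,0,-0.02],[0,0,-0.04],[0,0,-0.04],[0,0,-0.03],[0,0,0],[0,0,0]], twist=[[0,0,0],[0,0,0],[0,0,0],[0,0,0],[0,0,0],[0,0,0],[0,0,0],[0,0,0],[0,0,0],[0,0,0]], jaw=[-1,-1,-1,-1,-1,-1,-1,-1,-1,-1])

```text
clock: 18.2
tcp_pos: [0.6491, 0.272, 0.1868]
orientation: [0.999, -0.044, 0.001, -0.0]
ft_force: [-0.3, 0.4, -0.3]
gripper_width: 0.0855
grip_force: 0.0
```

Run:
```python
from h import *
s=snap('wrist');cv2.imwrite('pics/w4.png',s['image'][40:260,100:400])
goal(.453,.152,.19,0.5)
```

```text
t18.2 at [0.6482 0.2716 0.1854] yaw -5.0 tilt 0.1 | twist z -0.0961 rows 1 | shift [-0.1963  0.1179 -0.0046] rows 6 each [-0.0327  0.0197 -0.0008]
```

View pics/w4.png

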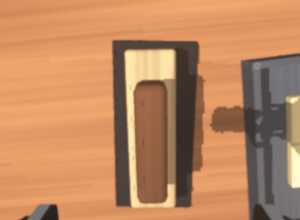

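The scraper is upright and centred on the rest (grip at (151,140)).

Emit:
carry_out(delta_pos=[[0,0,0],[-0.0327,0.0197,0],[-0.0327,0.0197,0],[-0.0327,0.0197,0],[-0.0327,0.0197,0],[-0.0327,0.0197,0],[-0.0327,0.0197,0],[0,0,0.03],[0,0,0.04],[0,0,0.04]], twist=[[0,0,-0.096],[0,0,0],[0,0,0],[0,0,0],[0,0,0],[0,0,0],[0,0,0],[0,0,0],[0,0,0],[0,0,0]], jaw=[-1,-1,-1,-1,-1,-1,-1,-1,-1,-1])

```text
clock: 19.25
tcp_pos: [0.4529, 0.1516, 0.0746]
orientation: [1.0, 0.004, -0.0, 0.0]
ft_force: [0.7, 1.2, -1.0]
gripper_width: 0.0848
grip_force: 0.0
```

Emit:
carry_out(delta_pos=[[0,0,0.025],[0,0,0.016],[0,0,0],[0,0,0],[0,0,0],[0,0,0],[0,0,0],[0,0,0]], twist=[[0,0,0],[0,0,0],[0,0,0],[0,0,0],[0,0,0],[0,0,0],[0,0,0],[0,0,0]], jaw=[-1,-1,-1,1,1,1,1,1], newtons=60)

```text
clock: 20.05
tcp_pos: [0.4541, 0.1527, 0.0364]
orientation: [1.0, 0.005, 0.001, -0.0]
ft_force: [-2.1, 0.9, 7.3]
gripper_width: 0.0568
grip_force: 65.2
```

Run:
```python
from h import *
print(ctrl.state()['ft_force'],ctrl.state()['gripper_width'],ctrl.state()['grip_force'])
goal(.60,-.02,.12,2)
```

```text
[-2.06572483  0.88430036  7.27919181] 0.05682108740277629 65.23110508918762
t20.1 at [0.4541 0.1527 0.0364] yaw 0.5 tilt 0.1 | twist z -0.0259 rows 1 | shift [ 0.1398  0.1776 -0.0836] rows 7 each [ 0.02    0.0254 -0.0119]
```

Emit:
carry_out(delta_pos=[[0,0,-0.03],[0,0,-0.04],[0,0,-0.03],[0.02,0.025,0],[0.03,0.037,0],[0.03,0.037,0],[0.03,0.037,0],[0.03,0.037,0],[0.02,0.036,0],[0,0,0]], twist=[[0,0,0],[0,0,0],[0,0,-0.026],[0,0,0],[0,0,0],[0,0,0],[0,0,0],[0,0,0],[0,0,0],[0,0,0]], jaw=[1,1,1,1,1,1,1,1,1,1])

```text
clock: 21.05
tcp_pos: [0.6229, -0.0598, 0.1354]
orientation: [1.0, 0.013, 0.001, 0.003]
ft_force: [0.3, -0.3, -2.6]
gripper_width: 0.0563
grip_force: 66.5
```

Emit:
carry_out(delta_pos=[[0,0,0],[0,0,0.02],[0,0,0.02],[0,0,0.012],[0,0,0],[0,0,0]], twist=[[0,0,0],[0,0,0],[0,0,0],[0,0,0],[0,0,0],[0,0,0]], jaw=[1,1,1,1,1,1])

```text
clock: 21.65
tcp_pos: [0.6207, -0.0504, 0.0837]
orientation: [1.0, 0.018, 0.0, -0.0]
ft_force: [0.2, 0.2, -2.8]
gripper_width: 0.0565
grip_force: 66.4
```

Emit:
carry_out(delta_pos=[[0,0,0.005],[0,0,0.002],[0,0,0]], twist=[[0,0,0],[0,0,0],[0,0,0]], jaw=[1,1,1])

```text
clock: 21.95
tcp_pos: [0.621, -0.0511, 0.0765]
orientation: [1.0, 0.017, 0.0, 0.0]
ft_force: [1.0, -0.6, -3.0]
gripper_width: 0.0566
grip_force: 66.5
```

Emit:
carry_out(delta_pos=[[0,0,0.001],[0,0,0]], twist=[[0,0,0],[0,0,0]], jaw=[1,1])

```text
clock: 22.15
tcp_pos: [0.6211, -0.0512, 0.0765]
orientation: [1.0, 0.017, 0.0, 0.0]
ft_force: [-2.9, -0.4, 6.6]
gripper_width: 0.0566
grip_force: 67.5
```

Emit:
carry_out(delta_pos=[[0,0,0.001],[0,0,0]], twist=[[0,0,0],[0,0,0]], jaw=[1,1])

```text
clock: 22.35
tcp_pos: [0.6211, -0.0511, 0.0764]
orientation: [1.0, 0.017, 0.0, 0.0]
ft_force: [-6.6, -0.9, 14.9]
gripper_width: 0.057
grip_force: 68.6
```

Emit:
carry_out(delta_pos=[[0,-0.003,0],[0,-0.003,0],[0,-0.003,0],[0,-0.003,0],[0,-0.003,0],[0,-0.003,0]], twist=[[0,0,0],[0,0,0],[0,0,0],[0,0,0],[0,0,0],[0,0,0]], jaw=[1,1,1,1,1,1])

```text
clock: 22.95
tcp_pos: [0.6224, -0.0367, 0.0766]
orientation: [1.0, 0.016, 0.002, 0.002]
ft_force: [-0.7, -6.6, 8.8]
gripper_width: 0.0564
grip_force: 67.9
```

Emit:
carry_out(delta_pos=[[0,-0.003,0],[0,-0.003,0],[0,-0.003,0],[0,-0.003,0],[0,-0.003,0]], twist=[[0,0,0],[0,0,0],[0,0,0],[0,0,0],[0,0,0]], jaw=[1,1,1,1,1])

```text
clock: 23.45
tcp_pos: [0.622, -0.0216, 0.0766]
orientation: [1.0, 0.016, 0.002, 0.002]
ft_force: [-0.4, -7.0, 8.6]
gripper_width: 0.0567
grip_force: 67.9
```

Emit:
carry_out(delta_pos=[[0,0.003,0],[0,0.003,0],[0,0.003,0],[0,0.003,0],[0,0.003,0],[0,0.003,0]], twist=[[0,0,0],[0,0,0],[0,0,0],[0,0,0],[0,0,0],[0,0,0]], jaw=[1,1,1,1,1,1])

```text
clock: 24.05
tcp_pos: [0.6225, -0.0327, 0.0765]
orientation: [1.0, 0.018, 0.002, -0.002]
ft_force: [0.3, 5.9, 8.3]
gripper_width: 0.0564
grip_force: 67.9
```

Blank A: about 6.5 N drag at about 11.4 N load gives μ ≈ 0.57, so it's rough and goes in the tote.

Run:
```python
from h import *
import pickle
t,s=pickle.load(open('first.pkl','rb'))
for u,v in[(52,325),(66,555),(352,300),(366,540)]: print(px2w(t,75+u/4,85+v/4,.02).round(3))
w,_=pickle.load(open('w2.pkl','rb'));k=512/480
for u,v in[(120,66),(145,222)]: print('wrist',px2w(w,u*k,v*k,.02).round(3))
print('board',px2w(w,122*k,62*k,.07).round(3))
a=np.radians(4.5)
for o in(45,-45):
    x,y=.445-np.sin(a)*o/1e3,.357+np.cos(a)*o/1e3; print(x,y); goal(x,y,.14,4.5)
```

```text
[0.518 0.472 0.02 ]
[0.361 0.459 0.02 ]
[0.535 0.267 0.02 ]
[0.372 0.255 0.02 ]
wrist [0.538 0.264 0.02 ]
wrist [0.377 0.252 0.02 ]
board [0.539 0.244 0.07 ]
0.44146934069224697 0.40186128001799076
t24.1 at [ 0.6225 -0.0327  0.0765] yaw 2.1 tilt 0.3 | twist z -0.0417 rows 1 | shift [-0.1464 -0.4474 -0.0635] rows 12 each [-0.0122 -0.0373 -0.0053]
0.44853065930775304 0.3121387199820092
t24.1 at [ 0.6225 -0.0327  0.0765] yaw 2.1 tilt 0.3 | twist z -0.0417 rows 1 | shift [-0.1464 -0.3574 -0.0635] rows 10 each [-0.0146 -0.0357 -0.0063]
```

Emit:
carry_out(delta_pos=[[0,0,-0.03],[0,0,-0.03],[0,0,-0.02],[0,0,0]], twist=[[0,0,0],[0,0,0],[0,0,0],[0,0,0]], jaw=[1,1,1,1])

```text
clock: 24.45
tcp_pos: [0.6225, -0.0362, 0.1575]
orientation: [1.0, 0.017, 0.003, 0.0]
ft_force: [0.7, -1.2, -2.6]
gripper_width: 0.0568
grip_force: 66.7
```

Emit:
carry_out(delta_pos=[[-0.006,-0.02,0],[-0.0131,-0.0415,0],[-0.0131,-0.0415,0],[-0.0131,-0.0415,0],[-0.0131,-0.0415,0],[-0.0131,-0.0415,0],[-0.0131,-0.0415,0],[-0.0131,-0.0415,0],[-0.0131,-0.0415,0],[-0.0131,-0.0415,0]], twist=[[0,0,-0.042],[0,0,0],[0,0,0],[0,0,0],[0,0,0],[0,0,0],[0,0,0],[0,0,0],[0,0,0],[0,0,0]], jaw=[1,1,1,1,1,1,1,1,1,1])

```text
clock: 25.45
tcp_pos: [0.465, 0.3484, 0.1527]
orientation: [0.999, 0.039, -0.001, 0.001]
ft_force: [0.3, -0.1, -2.4]
gripper_width: 0.0569
grip_force: 66.5
```

Emit:
carry_out(delta_pos=[[-0.0131,-0.04,0],[-0.007,-0.023,0],[0,0,0],[0,0,0.03],[0,0,0.03],[0,0,0],[0,0,0]], twist=[[0,0,0],[0,0,0],[0,0,0],[0,0,0],[0,0,0],[0,0,0],[0,0,0]], jaw=[1,1,1,1,1,1,1])

```text
clock: 26.15
tcp_pos: [0.4418, 0.4074, 0.0935]
orientation: [0.999, 0.038, -0.001, 0.001]
ft_force: [-0.3, 0.3, -2.2]
gripper_width: 0.057
grip_force: 66.4
```

Run:
```python
from h import *
goal(.4435,.408,.046,4.5);print(ctrl.state()['gripper_width'],ctrl.state()['grip_force'])
```

```text
t26.1 at [0.4418 0.4074 0.0935] yaw 4.4 tilt 0.1 | twist z -0.0016 rows 1 | shift [ 0.0018 -0.0005  0.0475] rows 2 each [ 0.0009 -0.0002  0.0238]
0.05696617789497418 66.36680245399475
```

Emit:
carry_out(delta_pos=[[0.002,0,0.02],[0,0,0.015],[0,0,0.008],[0,0,0.003],[0,0,0.001],[0,0,0]], twist=[[0,0,0],[0,0,0],[0,0,0],[0,0,0],[0,0,0],[0,0,0]], jaw=[1,1,1,1,1,1])

```text
clock: 26.75
tcp_pos: [0.4447, 0.4087, 0.0477]
orientation: [0.999, 0.038, 0.0, -0.0]
ft_force: [-0.3, -0.1, -3.0]
gripper_width: 0.0568
grip_force: 66.5
```

Emit:
carry_out(delta_pos=[[0,0,0.001],[0,0,0.001],[0,0,0]], twist=[[0,0,0],[0,0,0],[0,0,0]], jaw=[1,1,1])

```text
clock: 27.05
tcp_pos: [0.4445, 0.4085, 0.0454]
orientation: [0.999, 0.038, 0.0, -0.0]
ft_force: [0.6, -1.3, -2.3]
gripper_width: 0.0567
grip_force: 66.5
```

Emit:
carry_out(delta_pos=[[0,0,0.001],[0,0,0.0005],[0,0,0]], twist=[[0,0,0],[0,0,0],[0,0,0]], jaw=[1,1,1])

```text
clock: 27.35
tcp_pos: [0.4445, 0.4085, 0.0445]
orientation: [0.999, 0.038, 0.0, -0.0]
ft_force: [-0.3, -2.0, 4.6]
gripper_width: 0.0567
grip_force: 67.3
```

Emit:
carry_out(delta_pos=[[0,0,0],[0,0,0],[0,0,0],[0,0,0],[0,0,-0.02],[0,0,-0.04],[0,0,-0.04],[0,0,-0.04],[0,0,0],[0,0,0]], twist=[[0,0,0],[0,0,0],[0,0,0],[0,0,0],[0,0,0],[0,0,0],[0,0,0],[0,0,0],[0,0,0],[0,0,0]], jaw=[-1,-1,-1,-1,-1,-1,-1,-1,-1,-1])

```text
clock: 28.35
tcp_pos: [0.4449, 0.4088, 0.1846]
orientation: [0.999, 0.038, 0.001, -0.001]
ft_force: [-0.1, -0.1, -0.9]
gripper_width: 0.0853
grip_force: 0.0
```

Run:
```python
from h import *
goal(.446,.059,.185,10);print(ctrl.state()['gripper_width'],ctrl.state()['grip_force'])
```

```text
t28.4 at [0.4449 0.4088 0.1846] yaw 4.4 tilt 0.1 | twist z -0.0978 rows 1 | shift [-0.0596  0.3447 -0.0004] rows 9 each [-0.0066  0.0383 -0.    ]
0.0853416807988359 0.0
```

Emit:
carry_out(delta_pos=[[-0.004,0.02,0],[-0.0066,0.0383,0],[-0.0066,0.0383,0],[-0.0066,0.0383,0],[-0.0066,0.0383,0],[-0.0066,0.0383,0],[-0.0066,0.0383,0],[-0.0066,0.0383,0],[-0.0066,0.0383,0],[-0.003,0.018,0]], twist=[[0,0,-0.098],[0,0,0],[0,0,0],[0,0,0],[0,0,0],[0,0,0],[0,0,0],[0,0,0],[0,0,0],[0,0,0]], jaw=[-1,-1,-1,-1,-1,-1,-1,-1,-1,-1])

```text
clock: 29.35
tcp_pos: [0.4419, 0.055, 0.1822]
orientation: [0.996, 0.085, -0.002, 0.001]
ft_force: [0.4, 0.7, 0.5]
gripper_width: 0.0851
grip_force: 0.0
```

Run:
```python
from h import *
import pickle
goal(.446,.059,.034,10)
s=snap('wrist');pickle.dump(s,open('w5.pkl','wb'))
cv2.imwrite('pics/w5.png',cv2.resize(s['image'],(800,600)))
```

```text
t29.4 at [0.4419 0.055  0.1822] yaw 9.8 tilt 0.2 | twist z -0.0038 rows 1 | shift [ 0.0047 -0.0033  0.1482] rows 4 each [ 0.0012 -0.0008  0.0371]
```

View pics/w5.png

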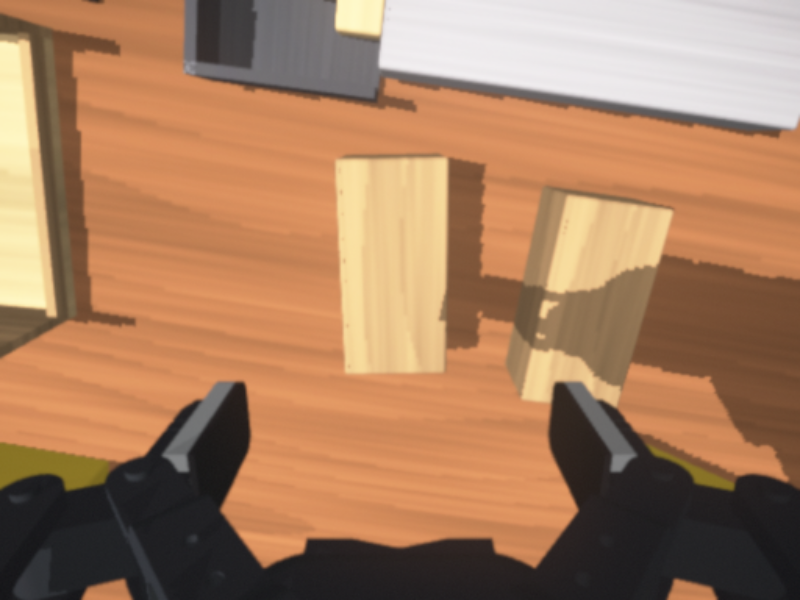

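Wrist view: blank B is directly under the jaws, corners (337,158), (447,155), (444,373), (345,373) and parallel to the tool. Blank C is at (600,300).

Run:
```python
from h import *
import pickle
s=pickle.load(open('w5.pkl','rb'))
def W(pts,z):
    P=np.array([px2w(s,u*.64,v*.64,z) for u,v in pts]);print(P.mean(0).round(4),P[:,:2].round(3).tolist());return P.mean(0)
g=W([(337,158),(447,155),(444,373),(345,373)],.05)
W([(565,193),(672,209),(618,405),(522,401)],.05)
goal(g[0],g[1],.034,10)
```

```text
[0.446  0.0583 0.05  ] [[0.499, 0.096], [0.51, 0.042], [0.392, 0.02], [0.383, 0.076]]
[ 0.4441 -0.0532  0.05  ] [[0.502, -0.022], [0.504, -0.079], [0.389, -0.084], [0.382, -0.028]]
t29.4 at [0.442  0.0531 0.1822] yaw 9.7 tilt 0.3 | twist z -0.0059 rows 1 | shift [ 0.0049 -0.0045  0.1482] rows 4 each [ 0.0012 -0.0011  0.037 ]
```

Emit:
carry_out(delta_pos=[[0.004,-0.003,0.03],[0,0,0.035],[0,0,0.035],[0,0,0.03],[0,0,0.019],[0,0,0],[0,0,0],[0,0,0],[0,0,0],[0,0,0]], twist=[[0,0,0],[0,0,0],[0,0,0],[0,0,0],[0,0,0],[0,0,0],[0,0,0],[0,0,0],[0,0,0],[0,0,0]], jaw=[-1,-1,-1,-1,-1,-1,1,1,1,1])

```text
clock: 30.4
tcp_pos: [0.4476, 0.0619, 0.036]
orientation: [0.996, 0.087, 0.001, 0.0]
ft_force: [-1.0, -3.8, 7.7]
gripper_width: 0.0567
grip_force: 65.2
```

Emit:
carry_out(delta_pos=[[0,0,0],[0,0,0],[0,0,0],[0,0,-0.03],[0,0,-0.04],[0,0,-0.03],[0,0,0],[0,0,0]], twist=[[0,0,0],[0,0,0],[0,0,0],[0,0,0],[0,0,0],[0,0,0],[0,0,0.07],[0,0,0.07]], jaw=[1,1,1,1,1,1,1,1])

```text
clock: 31.2
tcp_pos: [0.4476, 0.063, 0.1365]
orientation: [1.0, 0.016, 0.002, -0.0]
ft_force: [0.2, 0.3, -3.0]
gripper_width: 0.0561
grip_force: 66.6
```

Run:
```python
from h import *
goal(.622,-.055,.085,2);print(ctrl.state()['gripper_width'],ctrl.state()['grip_force'])
```

```text
t31.2 at [0.4476 0.063  0.1365] yaw 1.8 tilt 0.2 | twist z -0.003 rows 1 | shift [0.1701 0.124  0.0515] rows 6 each [0.0284 0.0207 0.0086]
0.056114700321295265 66.58562779426575
```

Emit:
carry_out(delta_pos=[[0.02,0.015,0],[0.03,0.022,0],[0.03,0.022,0],[0.03,0.022,0],[0.03,0.022,0],[0.03,0.021,0],[0,0,0.02],[0,0,0.02],[0,0,0.012],[0,0,0]], twist=[[0,0,0],[0,0,0],[0,0,0],[0,0,0],[0,0,0],[0,0,0],[0,0,0],[0,0,0],[0,0,0],[0,0,0]], jaw=[1,1,1,1,1,1,1,1,1,1])

```text
clock: 32.2
tcp_pos: [0.6194, -0.0549, 0.0812]
orientation: [1.0, 0.018, -0.002, -0.0]
ft_force: [-0.7, 0.8, -2.3]
gripper_width: 0.0567
grip_force: 66.4
```

Emit:
carry_out(delta_pos=[[0,0,0.005],[0,0,0.002],[0,0,0]], twist=[[0,0,0],[0,0,0],[0,0,0]], jaw=[1,1,1])

```text
clock: 32.5
tcp_pos: [0.6214, -0.0552, 0.0763]
orientation: [1.0, 0.017, 0.0, 0.0]
ft_force: [0.3, 0.7, -3.5]
gripper_width: 0.0563
grip_force: 66.5
```

Emit:
carry_out(delta_pos=[[0,0,0.001],[0,0,0.001],[0,0,0]], twist=[[0,0,0],[0,0,0],[0,0,0]], jaw=[1,1,1])

```text
clock: 32.8
tcp_pos: [0.6215, -0.0552, 0.0761]
orientation: [1.0, 0.017, 0.0, 0.0]
ft_force: [-6.4, 0.1, 12.6]
gripper_width: 0.0566
grip_force: 68.4
```

Emit:
carry_out(delta_pos=[[0,-0.003,0],[0,-0.003,0],[0,-0.003,0],[0,-0.003,0],[0,-0.003,0],[0,-0.003,0]], twist=[[0,0,0],[0,0,0],[0,0,0],[0,0,0],[0,0,0],[0,0,0]], jaw=[1,1,1,1,1,1])

```text
clock: 33.4
tcp_pos: [0.6227, -0.0404, 0.0761]
orientation: [1.0, 0.016, 0.002, 0.002]
ft_force: [-0.1, -5.0, 7.3]
gripper_width: 0.0565
grip_force: 67.7
```

Emit:
carry_out(delta_pos=[[0,-0.003,0],[0,-0.003,0],[0,-0.003,0],[0,-0.003,0],[0,-0.003,0]], twist=[[0,0,0],[0,0,0],[0,0,0],[0,0,0],[0,0,0]], jaw=[1,1,1,1,1])

```text
clock: 33.9
tcp_pos: [0.6223, -0.0253, 0.0761]
orientation: [1.0, 0.016, 0.002, 0.002]
ft_force: [-0.3, -6.6, 7.5]
gripper_width: 0.0569
grip_force: 67.7
```

Emit:
carry_out(delta_pos=[[0,0.003,0],[0,0.003,0],[0,0.003,0],[0,0.003,0],[0,0.003,0],[0,0.003,0]], twist=[[0,0,0],[0,0,0],[0,0,0],[0,0,0],[0,0,0],[0,0,0]], jaw=[1,1,1,1,1,1])

```text
clock: 34.5
tcp_pos: [0.623, -0.0372, 0.0762]
orientation: [1.0, 0.018, 0.003, -0.002]
ft_force: [0.6, 5.4, 7.5]
gripper_width: 0.0566
grip_force: 67.9
```

Blank B: μ ≈ 0.56, also rough. It goes in the second tote slot.

Emit:
carry_out(delta_pos=[[0,0,-0.03],[0,0,-0.03],[0,0,-0.02],[0,0,0],[-0.01,-0.024,0],[-0.016,-0.0405,0],[-0.016,-0.0405,0],[-0.016,-0.0405,0],[-0.016,-0.0405,0],[-0.016,-0.0405,0]], twist=[[0,0,0],[0,0,0],[0,0,0],[0,0,-0.042],[0,0,0],[0,0,0],[0,0,0],[0,0,0],[0,0,0],[0,0,0]], jaw=[1,1,1,1,1,1,1,1,1,1])

```text
clock: 35.5
tcp_pos: [0.5128, 0.18, 0.1544]
orientation: [0.999, 0.038, 0.001, -0.0]
ft_force: [1.0, 0.6, -2.1]
gripper_width: 0.0566
grip_force: 66.5
```

Emit:
carry_out(delta_pos=[[-0.016,-0.0405,0],[-0.016,-0.0405,0],[-0.016,-0.0405,0],[-0.006,-0.016,0],[0,0,0.02],[0,0,0.03],[0,0,0],[0,0,0]], twist=[[0,0,0],[0,0,0],[0,0,0],[0,0,0],[0,0,0],[0,0,0],[0,0,0],[0,0,0]], jaw=[1,1,1,1,1,1,1,1])

```text
clock: 36.3
tcp_pos: [0.449, 0.3114, 0.1042]
orientation: [0.999, 0.038, -0.0, 0.0]
ft_force: [-0.4, -0.5, -2.4]
gripper_width: 0.0567
grip_force: 66.4
```

Run:
```python
from h import *
goal(.4505,.315,.045,4.5);print(ctrl.state()['gripper_width'],ctrl.state()['grip_force'])
```

```text
t36.3 at [0.449  0.3114 0.1042] yaw 4.4 tilt 0.0 | twist z -0.0018 rows 1 | shift [ 0.0018 -0.0035  0.0592] rows 2 each [ 0.0009 -0.0017  0.0296]
0.05672330962164421 66.38858199119568
```

Emit:
carry_out(delta_pos=[[0.002,-0.002,0.025],[0,0,0.018],[0,0,0.01],[0,0,0.004],[0,0,0.002],[0,0,0]], twist=[[0,0,0],[0,0,0],[0,0,0],[0,0,0],[0,0,0],[0,0,0]], jaw=[1,1,1,1,1,1])

```text
clock: 36.9
tcp_pos: [0.4514, 0.314, 0.0455]
orientation: [0.999, 0.038, 0.0, -0.0]
ft_force: [0.2, -0.3, -2.9]
gripper_width: 0.0566
grip_force: 66.5
```

Emit:
carry_out(delta_pos=[[0,0,0.001],[0,0,0.0005],[0,0,0]], twist=[[0,0,0],[0,0,0],[0,0,0]], jaw=[1,1,1])

```text
clock: 37.2
tcp_pos: [0.4513, 0.314, 0.0441]
orientation: [0.999, 0.038, 0.0, -0.0]
ft_force: [-1.3, -0.5, 5.1]
gripper_width: 0.0568
grip_force: 67.3
```

Emit:
carry_out(delta_pos=[[0,0,0],[0,0,0],[0,0,0],[0,0,0],[0,0,-0.02],[0,0,-0.04],[0,0,-0.04],[0,0,-0.04],[0,0,0],[0,0,0]], twist=[[0,0,0],[0,0,0],[0,0,0],[0,0,0],[0,0,0],[0,0,0],[0,0,0],[0,0,0],[0,0,0.04],[0,0,0]], jaw=[-0.65,-0.65,-0.65,-0.65,-0.65,-0.65,-0.65,-1,-1,-1])

```text
clock: 38.2
tcp_pos: [0.4515, 0.314, 0.1845]
orientation: [1.0, 0.018, 0.001, -0.001]
ft_force: [-0.6, -0.9, 0.2]
gripper_width: 0.0857
grip_force: 0.0
```

Run:
```python
from h import *
goal(.443,-.0545,.18,2);print(ctrl.state()['gripper_width'],ctrl.state()['grip_force'])
```

```text
t38.2 at [0.4515 0.314  0.1845] yaw 2.1 tilt 0.1 | twist z 0.0014 rows 1 | shift [-0.0213  0.368   0.0045] rows 10 each [-0.0021  0.0368  0.0004]
0.08569031649678689 0.0
```

Now blank C, at (0.443, −0.0545) and yaw 2°.

Emit:
carry_out(delta_pos=[[-0.0023,0.04,0],[-0.0023,0.041,0],[-0.0023,0.041,0],[-0.0023,0.041,0],[-0.0023,0.041,0],[-0.0023,0.041,0],[-0.0023,0.041,0],[-0.0023,0.041,0],[-0.003,0.041,0],[0,0,0]], twist=[[0,0,0],[0,0,0],[0,0,0],[0,0,0],[0,0,0],[0,0,0],[0,0,0],[0,0,0],[0,0,0],[0,0,0]], jaw=[-1,-1,-1,-1,-1,-1,-1,-1,-1,-1])

```text
clock: 39.2
tcp_pos: [0.4414, -0.0606, 0.1822]
orientation: [1.0, 0.015, -0.001, 0.001]
ft_force: [0.6, 0.5, -0.1]
gripper_width: 0.0852
grip_force: 0.0
```

Emit:
carry_out(delta_pos=[[0,0,0.03],[0,0,0.035],[0,0,0.035],[0,0,0.03],[0,0,0.02],[0,0,0],[0,0,0],[0,0,0],[0,0,0],[0,0,0]], twist=[[0,0,0],[0,0,0],[0,0,0],[0,0,0],[0,0,0],[0,0,0],[0,0,0],[0,0,0],[0,0,0],[0,0,0]], jaw=[-1,-1,-1,-1,-1,-1,1,1,1,1])

```text
clock: 40.2
tcp_pos: [0.444, -0.0548, 0.0345]
orientation: [1.0, 0.018, 0.001, 0.0]
ft_force: [-0.0, 0.3, 8.5]
gripper_width: 0.0565
grip_force: 65.1
```

Emit:
carry_out(delta_pos=[[0,0,0],[0,0,0],[0,0,0],[0,0,-0.03],[0,0,-0.04],[0,0,-0.03],[0,0,0]], twist=[[0,0,0],[0,0,0],[0,0,0],[0,0,0],[0,0,0],[0,0,0],[0,0,0]], jaw=[1,1,1,1,1,1,1])

```text
clock: 40.9
tcp_pos: [0.4458, -0.0552, 0.137]
orientation: [1.0, 0.018, 0.004, 0.0]
ft_force: [1.6, -1.2, -3.7]
gripper_width: 0.057
grip_force: 66.5
```

Run:
```python
from h import *
goal(.622,-.055,.085,2);print(ctrl.state()['gripper_width'],ctrl.state()['grip_force'])
```

```text
t40.9 at [ 0.4458 -0.0552  0.137 ] yaw 2.1 tilt 0.4 | twist z 0.0015 rows 1 | shift [0.1761 0.006  0.052 ] rows 5 each [0.0352 0.0012 0.0104]
0.05697527346028844 66.49627447128296
```

Emit:
carry_out(delta_pos=[[0.02,0.001,0],[0.035,0.001,0],[0.04,0.001,0],[0.04,0.001,0],[0.041,0.002,0],[0,0,0],[0,0,0.02],[0,0,0.02],[0,0,0.01],[0,0,0]], twist=[[0,0,0],[0,0,0],[0,0,0],[0,0,0],[0,0,0],[0,0,0],[0,0,0],[0,0,0],[0,0,0],[0,0,0]], jaw=[1,1,1,1,1,1,1,1,1,1])

```text
clock: 41.9
tcp_pos: [0.617, -0.0543, 0.081]
orientation: [1.0, 0.018, -0.002, -0.0]
ft_force: [-0.5, -0.1, -1.7]
gripper_width: 0.0568
grip_force: 66.3
```

Emit:
carry_out(delta_pos=[[0,0,0.005],[0,0,0.002],[0,0,0.001],[0,0,0]], twist=[[0,0,0],[0,0,0],[0,0,0],[0,0,0]], jaw=[1,1,1,1])

```text
clock: 42.3
tcp_pos: [0.6194, -0.0544, 0.0756]
orientation: [1.0, 0.018, 0.0, 0.0]
ft_force: [0.1, -0.3, -3.3]
gripper_width: 0.0569
grip_force: 66.3
```

Emit:
carry_out(delta_pos=[[0,0,0.001],[0,0,0.001],[0,0,0]], twist=[[0,0,0],[0,0,0],[0,0,0]], jaw=[1,1,1])

```text
clock: 42.6
tcp_pos: [0.6205, -0.0544, 0.0746]
orientation: [1.0, 0.018, 0.001, 0.0]
ft_force: [-1.0, -0.3, 4.5]
gripper_width: 0.0568
grip_force: 67.1
```

Emit:
carry_out(delta_pos=[[0,0,0.0005],[0,0,0],[0,-0.003,0],[0,-0.003,0],[0,-0.003,0],[0,-0.003,0],[0,-0.003,0],[0,-0.003,0]], twist=[[0,0,0],[0,0,0],[0,0,0],[0,0,0],[0,0,0],[0,0,0],[0,0,0],[0,0,0]], jaw=[1,1,1,1,1,1,1,1])

```text
clock: 43.4
tcp_pos: [0.6204, -0.0368, 0.0746]
orientation: [1.0, 0.018, 0.002, 0.0]
ft_force: [-0.7, -1.3, 7.7]
gripper_width: 0.0566
grip_force: 67.6
```

Emit:
carry_out(delta_pos=[[0,-0.003,0],[0,-0.003,0],[0,-0.003,0],[0,-0.003,0],[0,-0.003,0]], twist=[[0,0,0],[0,0,0],[0,0,0],[0,0,0],[0,0,0]], jaw=[1,1,1,1,1])

```text
clock: 43.9
tcp_pos: [0.6199, -0.0218, 0.0746]
orientation: [1.0, 0.018, 0.002, 0.0]
ft_force: [0.3, -0.7, 8.2]
gripper_width: 0.0567
grip_force: 67.6
```

Emit:
carry_out(delta_pos=[[0,0.003,0],[0,0.003,0],[0,0.003,0],[0,0.003,0],[0,0.003,0],[0,0.003,0]], twist=[[0,0,0],[0,0,0],[0,0,0],[0,0,0],[0,0,0],[0,0,0]], jaw=[1,1,1,1,1,1])

```text
clock: 44.5
tcp_pos: [0.6206, -0.039, 0.0746]
orientation: [1.0, 0.019, 0.002, -0.0]
ft_force: [-0.1, 1.9, 7.5]
gripper_width: 0.057
grip_force: 67.6
```

Blank C: μ ≈ 0.12, slick. It goes in the flat tray.

Emit:
carry_out(delta_pos=[[0,0,-0.03],[0,0,-0.03],[0,0,-0.02],[-0.0162,0.0356,0],[-0.0162,0.0356,0],[-0.0162,0.0356,0],[-0.0162,0.0356,0],[-0.0162,0.0356,0],[-0.0162,0.0356,0],[-0.0162,0.0356,0]], twist=[[0,0,0],[0,0,0],[0,0,0.065],[0,0,0],[0,0,0],[0,0,0],[0,0,0],[0,0,0],[0,0,0],[0,0,0]], jaw=[1,1,1,1,1,1,1,1,1,1])

```text
clock: 45.5
tcp_pos: [0.4973, -0.2865, 0.1527]
orientation: [1.0, -0.014, -0.0, -0.0]
ft_force: [0.3, -1.0, -3.2]
gripper_width: 0.0567
grip_force: 66.3
```

Emit:
carry_out(delta_pos=[[-0.0162,0.0356,0],[-0.0162,0.0356,0],[0,0,0],[0,0,0.03],[0,0,0.03],[0,0,0],[0,0,0]], twist=[[0,0,0],[0,0,0],[0,0,0],[0,0,0],[0,0,0],[0,0,0],[0,0,0]], jaw=[1,1,1,1,1,1,1])

```text
clock: 46.2
tcp_pos: [0.4637, -0.3553, 0.0929]
orientation: [1.0, -0.014, -0.0, -0.0]
ft_force: [0.3, -0.2, -1.9]
gripper_width: 0.0566
grip_force: 66.1
```

Run:
```python
from h import *
goal(.465,-.355,.045,-1.7);print(ctrl.state()['gripper_width'],ctrl.state()['grip_force'])
```

```text
t46.2 at [ 0.4637 -0.3553  0.0929] yaw -1.6 tilt 0.1 | twist z 0.0017 rows 1 | shift [ 0.0012 -0.0003  0.0479] rows 2 each [ 0.0006 -0.0002  0.024 ]
0.05658179079289582 66.14228010177612
```

Emit:
carry_out(delta_pos=[[0,0,0.02],[0,0,0.015],[0,0,0.008],[0,0,0.004],[0,0,0.001],[0,0,0]], twist=[[0,0,0],[0,0,0],[0,0,0],[0,0,0],[0,0,0],[0,0,0]], jaw=[1,1,1,1,1,1])

```text
clock: 46.8
tcp_pos: [0.4642, -0.3558, 0.0452]
orientation: [1.0, -0.014, 0.0, 0.0]
ft_force: [-0.1, 0.5, -3.4]
gripper_width: 0.0563
grip_force: 66.3
```

Emit:
carry_out(delta_pos=[[0,0,0.001],[0,0,0.001],[0,0,0]], twist=[[0,0,0],[0,0,0],[0,0,0]], jaw=[1,1,1])

```text
clock: 47.1
tcp_pos: [0.4639, -0.3556, 0.0429]
orientation: [1.0, -0.014, 0.0, 0.0]
ft_force: [-0.4, 0.1, -2.3]
gripper_width: 0.057
grip_force: 66.3
```

Emit:
carry_out(delta_pos=[[0,0,0.001],[0,0,0]], twist=[[0,0,0],[0,0,0]], jaw=[1,1])

```text
clock: 47.3
tcp_pos: [0.4644, -0.356, 0.0426]
orientation: [1.0, -0.014, 0.001, 0.0]
ft_force: [-0.8, 0.2, 4.6]
gripper_width: 0.0567
grip_force: 67.1
```

Emit:
carry_out(delta_pos=[[0,0,0],[0,0,0],[0,0,0],[0,0,0],[0,0,-0.02],[0,0,-0.04],[0,0,-0.04],[0,0,-0.04],[-0.02,0.04,-0.02],[-0.02,0.04,-0.02]], twist=[[0,0,0],[0,0,0],[0,0,0],[0,0,0],[0,0,0],[0,0,0],[0,0,0],[0,0,0],[0,0,0],[0,0,0]], jaw=[-1,-1,-1,-1,-1,-1,-1,-1,-1,-1])

```text
clock: 48.3
tcp_pos: [0.4225, -0.4343, 0.2237]
orientation: [1.0, -0.012, 0.001, 0.0]
ft_force: [0.1, -1.3, -0.0]
gripper_width: 0.0855
grip_force: 0.0
```

Emit:
carry_out(delta_pos=[[-0.02,0.04,0],[-0.02,0.04,0],[-0.02,0.04,0],[-0.02,0.04,0],[0,0.04,0],[0,0,0],[0,0,0]], twist=[[0,0,0],[0,0,0],[0,0,0],[0,0,0],[0,0,0],[0,0,0],[0,0,0]], jaw=[-1,-1,-1,-1,-1,-1,-1])

```text
clock: 49.0
tcp_pos: [0.3355, -0.6324, 0.2209]
orientation: [1.0, -0.015, -0.0, -0.0]
ft_force: [0.8, 0.6, -0.2]
gripper_width: 0.0856
grip_force: 0.0
```

Run:
```python
from h import *
t=snap('top');s=snap('scene');print(ctrl.state()['clock'],ctrl.state()['tcp_pos'])
cv2.imwrite('pics/end.png',np.hstack([cv2.resize(t['image'][80:250,60:450],(400,174)),cv2.resize(s['image'],(400,300))[:174]])) if 0 else cv2.imwrite('pics/end.png',cv2.resize(t['image'][80:250,60:450],(800,349),interpolation=cv2.INTER_CUBIC))
cv2.imwrite('pics/end2.png',cv2.resize(s['image'],(800,600)))
```

```text
49.1 [ 0.33690468 -0.63082165  0.22150798]
```

View pics/end2.png

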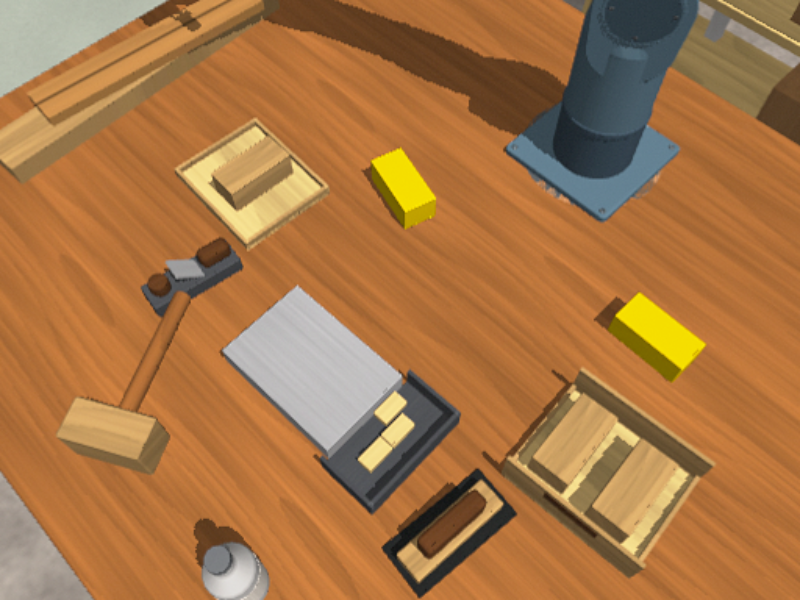

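View pics/end.png

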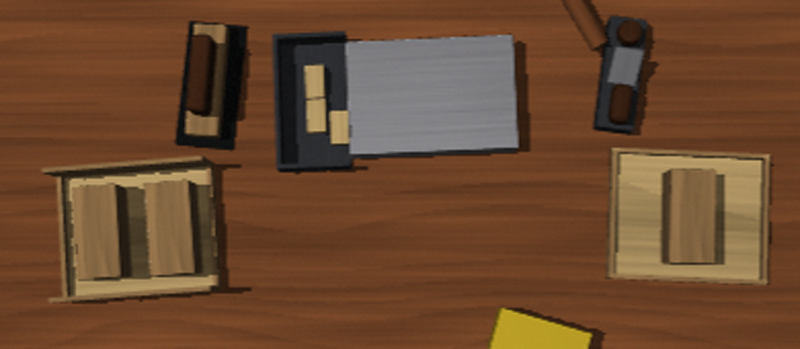

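Both final views show the job done:
- **Blanks:** two rough ones lie flat in the tote at (97,230) and (168,228); the slick one is in the flat tray at (691,215).
- **Chips:** all three are in the trough at (313,80), (316,115) and (340,127), and the plate is clean.
- **Scraper:** it stands on its rest at (205,78).
- **Hand plane:** it hasn't been touched.

```bash
python3 -c "
from rig import ctrl
print(ctrl.close_job())"
```

```text
the job is handed in; nothing more can be done
None
```

The job is handed in: all three chips are in the trough, the scraper is back upright on its rest (I re-centred it after it was knocked), the two rough blanks are in the tote, the slick one is in the flat tray, and the hand plane is untouched.

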